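# Load a centrifuge rotor in balance

## Task

Load the centrifuge rotor in balance: stand the four round sample bottles in its four carriers, one in each, so that the two slim ones face each other across the hub and so do the two wide ones. Set each bottle down gently and upright, without dropping or tipping it, and leave the square bottle and the glass beaker where they are.

Things in the scene. Friction and masses are not known exactly. Their poses are not given: they have to be found in the camera images.
- slim_1_center (a point): slim round sample bottle, 42 mm in diameter and 104 mm tall, upright on the bench, white plastic with a dark grey screw cap (cap: the top 20 mm, 34 mm across), about 120 g; point half-way up on its axis, 52 mm above its underside, z up; one of two alike, the other is slim_2
- slim_2_center (a point): slim round sample bottle, 42 mm in diameter and 104 mm tall, upright on the bench, white plastic with a dark grey screw cap (cap: the top 20 mm, 34 mm across), about 120 g; point half-way up on its axis, 52 mm above its underside, z up; one of two alike, the other is slim_1
- wide_1_center (a point): wide, low round sample bottle, 52 mm in diameter and 76 mm tall, upright on the bench, white plastic with a dark grey screw cap (cap: the top 20 mm, 44 mm across), about 140 g; point half-way up on its axis, 38 mm above its underside, z up; one of two alike, the other is wide_2
- wide_2_center (a point): wide, low round sample bottle, 52 mm in diameter and 76 mm tall, upright on the bench, white plastic with a dark grey screw cap (cap: the top 20 mm, 44 mm across), about 140 g; point half-way up on its axis, 38 mm above its underside, z up; one of two alike, the other is wide_1
- carrier_1_floor (a point): one of four alike round aluminium cups (carriers) on a fixed cross-shaped rotor; point at the centre of its inner floor, 30 mm above the bench, z up. Inside 62 mm across at the floor, 66 mm at the rim; outside 72 mm; rim 18 mm above the floor. The four lie 100 mm from the hub's axis, 90 degrees apart: opposite ones 200 mm, neighbours 141 mm apart. Hub 44 mm high
- carrier_2_floor (a point): one of four alike round aluminium cups (carriers) on a fixed cross-shaped rotor; point at the centre of its inner floor, 30 mm above the bench, z up. Inside 62 mm across at the floor, 66 mm at the rim; outside 72 mm; rim 18 mm above the floor. The four lie 100 mm from the hub's axis, 90 degrees apart: opposite ones 200 mm, neighbours 141 mm apart. Hub 44 mm high
- carrier_3_floor (a point): one of four alike round aluminium cups (carriers) on a fixed cross-shaped rotor; point at the centre of its inner floor, 30 mm above the bench, z up. Inside 62 mm across at the floor, 66 mm at the rim; outside 72 mm; rim 18 mm above the floor. The four lie 100 mm from the hub's axis, 90 degrees apart: opposite ones 200 mm, neighbours 141 mm apart. Hub 44 mm high
- carrier_4_floor (a point): one of four alike round aluminium cups (carriers) on a fixed cross-shaped rotor; point at the centre of its inner floor, 30 mm above the bench, z up. Inside 62 mm across at the floor, 66 mm at the rim; outside 72 mm; rim 18 mm above the floor. The four lie 100 mm from the hub's axis, 90 degrees apart: opposite ones 200 mm, neighbours 141 mm apart. Hub 44 mm high
- square_bottle: square white plastic bottle with a small round dark grey cap, 46 x 46 mm, 90 mm tall with cap; a bystander that stays where it is; origin at the centre of its underside, z up
- beaker: empty open glass beaker, 54 mm across and 70 mm tall; a bystander that stays where it is; origin at the centre of its underside, z up
Mind the look-alikes: they are no part of the job. What is shaped like the part that bears wide_2_center but yellow is not meant.

How it is judged (in metres and radians):
At the end, for the whole second after the job is handed in: Each round bottle stands in a carrier, on its floor (within 6 mm in height, 16 mm of the carrier's centre), upright within 0.12 rad, at rest (under 0.02 m/s); the two slim ones are in opposite carriers and so are the two wide ones (axes of each pair over 170 mm apart) (((horizontal distance between slim_1_center and carrier_1_floor below 0.016 m and z of slim_1_center in the frame of carrier_1_floor below 0.058 m) or (horizontal distance between slim_1_center and carrier_2_floor below 0.016 m and z of slim_1_center in the frame of carrier_2_floor below 0.058 m) or (horizontal distance between slim_1_center and carrier_3_floor below 0.016 m and z of slim_1_center in the frame of carrier_3_floor below 0.058 m) or (horizontal distance between slim_1_center and carrier_4_floor below 0.016 m and z of slim_1_center in the frame of carrier_4_floor below 0.058 m)) and angle between each of slim_1_center, slim_2_center, wide_1_center, wide_2_center's own z axis and vertical below 0.12 rad and linear speed of each of slim_1, slim_2, wide_1, wide_2 below 0.02 m/s and ((horizontal distance between slim_2_center and carrier_1_floor below 0.016 m and z of slim_2_center in the frame of carrier_1_floor below 0.058 m) or (horizontal distance between slim_2_center and carrier_2_floor below 0.016 m and z of slim_2_center in the frame of carrier_2_floor below 0.058 m) or (horizontal distance between slim_2_center and carrier_3_floor below 0.016 m and z of slim_2_center in the frame of carrier_3_floor below 0.058 m) or (horizontal distance between slim_2_center and carrier_4_floor below 0.016 m and z of slim_2_center in the frame of carrier_4_floor below 0.058 m)) and ((horizontal distance between wide_1_center and carrier_1_floor below 0.016 m and z of wide_1_center in the frame of carrier_1_floor below 0.044 m) or (horizontal distance between wide_1_center and carrier_2_floor below 0.016 m and z of wide_1_center in the frame of carrier_2_floor below 0.044 m) or (horizontal distance between wide_1_center and carrier_3_floor below 0.016 m and z of wide_1_center in the frame of carrier_3_floor below 0.044 m) or (horizontal distance between wide_1_center and carrier_4_floor below 0.016 m and z of wide_1_center in the frame of carrier_4_floor below 0.044 m)) and ((horizontal distance between wide_2_center and carrier_1_floor below 0.016 m and z of wide_2_center in the frame of carrier_1_floor below 0.044 m) or (horizontal distance between wide_2_center and carrier_2_floor below 0.016 m and z of wide_2_center in the frame of carrier_2_floor below 0.044 m) or (horizontal distance between wide_2_center and carrier_3_floor below 0.016 m and z of wide_2_center in the frame of carrier_3_floor below 0.044 m) or (horizontal distance between wide_2_center and carrier_4_floor below 0.016 m and z of wide_2_center in the frame of carrier_4_floor below 0.044 m)) and horizontal distance between slim_1_center and slim_2_center above 0.17 m and horizontal distance between wide_1_center and wide_2_center above 0.17 m); the robot touches nothing.
It fails at once if a sample bottle is tipped over (more than 0.6 rad) (angle between any of slim_1_center, slim_2_center, wide_1_center, wide_2_center's own z axis and vertical above 0.6 rad).
It fails at once if a sample bottle is dropped or thrown (faster than 0.6 m/s while not held) ((linear speed of slim_1 above 0.6 m/s and contact force between slim_1 and the fingers below 0.05 N) or (linear speed of slim_2 above 0.6 m/s and contact force between slim_2 and the fingers below 0.05 N) or (linear speed of wide_1 above 0.6 m/s and contact force between wide_1 and the fingers below 0.05 N) or (linear speed of wide_2 above 0.6 m/s and contact force between wide_2 and the fingers below 0.05 N)).
It fails at once if the square bottle or the beaker is moved more than 20 mm (distance of any of square_bottle, beaker from where it was at the start of the episode above 0.02 m).
It also fails if it takes over 109 s, if anything falls off the work surface, if the arm or the gripper's body presses on something with over 40 N, if the wrist force passes 120 N, or if a joint passes its speed limit or range.

## Robot

A 7-joint arm with a two-finger parallel gripper is mounted at the origin on the work surface. World frame = base frame: x ahead of the robot, y to its left, z up, the work surface at z = 0. Lengths are in mm, angles in degrees, forces in N, time in s.
With the tool pointing down it reaches from about 400 to 850 mm from the base axis. Payload 4.5 kg.
Tool frame: the origin (TCP) lies on the front face of the gripper's body, between the roots of the fingers; the fingertips stand 73 mm ahead of it and the grasp point (between the pads) lies 54 mm ahead of it; z points along the fingers, y is the direction in which the jaws open and shut (so a half turn about z gives the same grasp; the last joint's range is limited). The gripper opens to 85 mm and grips with 20 to 120 N. Pads are 22 mm wide; open, the fingers measure 114 mm over their backs; the gripper's body (76 mm by 85 mm) begins 54 mm behind the grasp point. The pads swing forward as they close: fully open they stand 13 mm farther back than shut.
Start: joints at [-66.073, 39.483, -11.15, 89.685, 9.013, 51.709, -12.324], TCP at [234.011, 579.557, 303.917] pointing down, gripper open.
Joint ranges: [-172.22, 172.22], [-26.19, 119.32], [-84.43, 86.54], [7.71, 146.69], [-57.33, 237.33], [2.42, 119.75], [-152.13, 152.13]. Speed limits (degrees/s): [147.25, 147.25, 180, 180, 180, 180, 180].

## Interface

Orientations are given as [roll, pitch, yaw] about the fixed x, y, z axes, in that order (R = Rz(yaw) Ry(pitch) Rx(roll)).
In Python, from rig import env gives the robot as it stands. The module is installed in compiled form; this text tells all that it offers.
- The arm moves only by the tool apply_moves, never from a script. Its argument "series" is a list of rows, each a list of 6 numbers: the shift along the world's x, y, z in mm, then the turn, a rotation vector about the world's x, y, z in rad. A call has 1 to 12 rows; each row is the pose to reach, as a shift and turn from the pose commanded when the call began; what a row does not reach only later rows make up. A row lasts 1/10 s, in which the tool goes at most 50 mm and 8.59 degrees, less where a joint would pass 70% of its speed; a pose out of reach is approached as far as the arm can. A call with a gripper value outside its range is refused whole. "jaw" is the gripper command: -1 is fully open, 1 is shut, values between are in proportion, set as the call begins (left out, the last holds). The fingers move at their own pace and stop on an object; "grip_force" is the grip in N (left out, the last holds). Time passes only in rows, so rows that repeat a pose let the fingers close. It gives the time, the measured TCP pose, the force and the opening at its end, in the units of the state.
- env.sense(): the state, without advancing time (a new reading comes with each control period).
- env.grab_frame(name): name is "scene" or "top" or "wrist"; returns (picture, depth): 480x640x3 uint8, blue, green, red; 480x640 float32, mm along the optical axis (not along the pixel's ray), 0 where there is no reading.
- env.get_calibration(name): a dict with "intrinsics" (3x3 intrinsics, pixels), "extrinsics" (4x4, takes a point from world to camera coordinates). Camera axes: x right, y down, z forward; pixel columns grow to the right and rows downward; lengths in mm; the calibration is good to about 2 mm. A picture is of the moment at which its call begins: read the wrist's pose just before it. get_calibration takes no time and is no camera call; for the wrist camera it gives the pose at the moment of the call.
- env.close_job(): hands the job in, once; it reports no verdict.
The state is a dict: "clock": time; "q": joint angles; "joint_vel": joint speeds; "tau": joint torques, N m; "ee_pos": TCP position; "tcp_rot": TCP orientation; "contact_force": force on the tool from outside, world axes, zero at the start; "torque": the same for the moment, N m; "gripper_width": finger opening in mm.
Only numpy, scipy, OpenCV 4.12 (cv2) and the standard library are available. Lean on these libraries where they do the work, as an engineer would, in place of code of your own. Each camera call takes 0.05 s, during which the arm holds its last target.

## Working session

There is one attempt and no reset: what is moved stays moved. The work goes in short steps, Python scripts to look and compute and a tool call to move; the robot and the scene stay as the last step left them, time stands still between calls to the robot, and variables do not carry over. Pictures are saved under pics/ and viewed, and the job is handed in when it is done.

Besides the shell and the picture viewer there is one more tool, called after "Request:" as name([rows], argument=value, ...), one row to a line, values as JSON. apply_moves: Moves the arm, as the interface text tells. Its arguments: {"type":"object","properties":{"series":{"type":"array","items":{"type":"array","items":{"type":"number"}}},"jaw":{"type":"number"},"grip_force":{"type":"number"}},"required":["series"]}

```bash
mkdir -p pics
python3 - <<'E'
from rig import env
import cv2,numpy as np
print(env.sense())
for n in ("scene","top"):
    p,d=env.grab_frame(n); cv2.imwrite(f"pics/{n}0.png",p); np.savez(f"pics/{n}0.npz",p=p,d=d)
    c=env.get_calibration(n); print(n,np.round(c["intrinsics"],2),np.round(c["extrinsics"],4))
E
```

```text
{'clock': 0.0, 'q': array([-66.07350469,  39.53563275, -11.14338484,  89.74462937,
         9.01378406,  51.71012657, -12.32496988]), 'joint_vel': array([ 0.03606808, -0.02799975, -0.04819764, -0.01262922, -0.02482147,
       -0.0566077 , -0.00891212]), 'tau': array([-8.92595035e-04, -5.39611816e+01, -1.26683962e+00, -1.58539867e+01,
        9.04663524e-03,  9.58088465e-03,  9.60701385e-06]), 'ee_pos': array([233.88795667, 579.0300881 , 303.05773998]), 'tcp_rot': array([-1.79891951e+02,  9.52472526e-03,  1.58013869e+02]), 'contact_force': array([ 0.28964677, -0.64054983,  0.18403117]), 'torque': array([-0.03956442, -0.02636036,  0.07193459]), 'gripper_width': 85.4042882102446}
scene [[467.32   0.   323.08]
 [  0.   467.32 230.55]
 [  0.     0.     1.  ]] [[-7.0190000e-01  7.1230000e-01  3.9000000e-03  4.1907560e+02]
 [ 4.8420000e-01  4.8120000e-01 -7.3080000e-01 -2.0353780e+02]
 [-5.2240000e-01 -5.1100000e-01 -6.8260000e-01  1.3938824e+03]
 [ 0.0000000e+00  0.0000000e+00  0.0000000e+00  1.0000000e+00]]
top [[456.28   0.   325.15]
 [  0.   456.28 244.54]
 [  0.     0.     1.  ]] [[-3.100000e-03 -1.000000e+00  3.700000e-03 -1.615550e+01]
 [-9.845000e-01  2.400000e-03 -1.752000e-01  5.823537e+02]
 [ 1.751000e-01 -4.200000e-03 -9.845000e-01  9.222245e+02]
 [ 0.000000e+00  0.000000e+00  0.000000e+00  1.000000e+00]]
```

View pics/scene0.png

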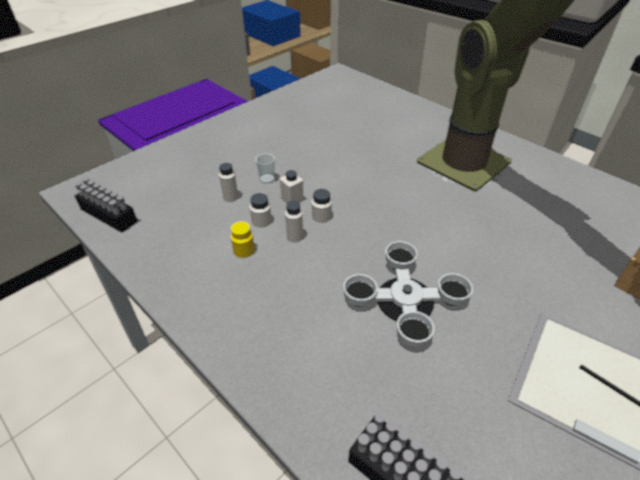

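View pics/top0.png

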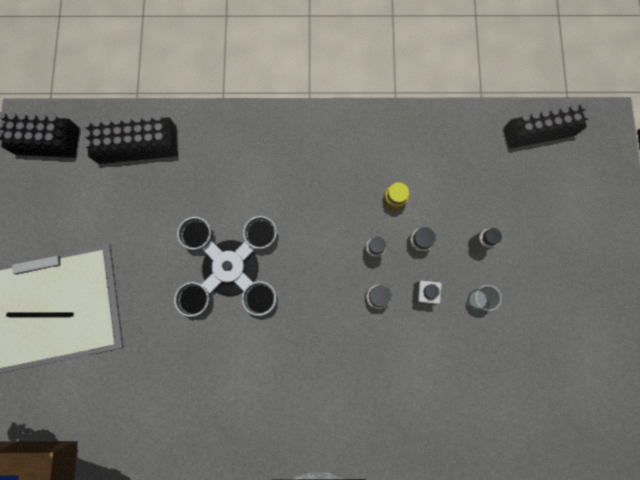

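The top view shows slim caps at (376,245) and (490,237), wide caps at (423,238) and (379,295), the square bottle at (430,292), the beaker at (486,298), the yellow look-alike at (397,194), and the rotor hub at (227,266) with four cups around it. Next I'll measure positions from depth and rays.

```bash
cat > h.py <<'E'
import numpy as np,cv2
from rig import env
def ray(c,u,v,z):
    K,E=c["intrinsics"],c["extrinsics"]; R,t=E[:3,:3],E[:3,3]
    o=-R.T@t; d=R.T@np.linalg.inv(K)@np.array([u,v,1.]); return o+d*(z-o[2])/d[2]
def cloud(c,d):
    K,E=c["intrinsics"],c["extrinsics"]; v,u=np.mgrid[:d.shape[0],:d.shape[1]]
    P=np.stack([(u-K[0,2])*d/K[0,0],(v-K[1,2])*d/K[1,1],d],-1)
    return (P-E[:3,3])@E[:3,:3]
E
python3 - <<'E'
from h import *
for n in("top","scene"):
    z=np.load(f"pics/{n}0.npz");p,d=z["p"],z["d"];c=env.get_calibration(n);W=cloud(c,d)
    hsv=cv2.cvtColor(p,cv2.COLOR_BGR2HSV)
    ok=(d>0)&(W[...,0]>300)&(W[...,0]<900)&(W[...,1]>-450)&(W[...,1]<400)
    m=((W[...,2]>14)&ok).astype(np.uint8)
    k,l,s,ce=cv2.connectedComponentsWithStats(m)
    for i in range(1,k):
        if s[i,4]<60: continue
        q=W[l==i]; h=np.percentile(q[:,2],97)
        t=q[q[:,2]>h-6]; 
        r=l==i; r&=W[...,2]>h-6
        x,y,w,hh=cv2.boundingRect(r.astype(np.uint8))
        print(n,np.round(ce[i]),s[i,4],"h",h.round(1),"top xy",((t.max(0)+t.min(0))/2).round(1)[:2],"ext",np.ptp(t,axis=0).round(0)[:2],"hsv",np.median(hsv[r],axis=0),"ray bbox",ray(c,x+(w-1)/2,y+(hh-1)/2,h).round(1))
E
```

```text
top [155. 136.] 1613 h 87.3 top xy [833.7 365.3] ext [63. 69.] hsv [140.   6. 104.] ray bbox [832.4 364.4  87.3]
top [513. 130.] 309 h 82.7 top xy [ 855.9 -447.7] ext [11.  4.] hsv [122.5   7.5  81. ] ray bbox [ 856.4 -447.9   82.7]
top [396. 196.] 568 h 79.8 top xy [ 691.3 -173.8] ext [44. 41.] hsv [ 31. 165. 192.] ray bbox [ 689.8 -173.2   79.8]
top [226. 266.] 5144 h 50.3 top xy [540.2 192.3] ext [212. 213.] hsv [100.  11. 135.] ray bbox [538.  193.3  50.3]
top [421. 240.] 573 h 80.6 top xy [ 593.2 -226.1] ext [44. 42.] hsv [102.  18.  77.] ray bbox [ 592.5 -225.1   80.6]
top [486. 240.] 570 h 107.4 top xy [ 590.6 -357.8] ext [32. 33.] hsv [105.  21.  66.] ray bbox [ 590.1 -356.5  107.4]
top [375. 248.] 416 h 108.5 top xy [ 572.6 -122.2] ext [31. 32.] hsv [102.  16.  85.] ray bbox [ 572.  -121.7  108.5]
top [427. 292.] 637 h 93.5 top xy [ 479.8 -232.2] ext [28. 29.] hsv [103.  18.  80.] ray bbox [ 479.6 -231.6   93.5]
top [378. 297.] 516 h 80.2 top xy [ 472.2 -129.2] ext [43. 42.] hsv [103.  17.  88.] ray bbox [ 471.8 -128.7   80.2]
top [486. 298.] 521 h 73.5 top xy [ 467.9 -352. 
[... 436 characters left out ...]
e [322. 204.] 545 h 78.0 top xy [ 472.8 -127.3] ext [43. 44.] hsv [105.  34.  91.] ray bbox [ 475.8 -125.4   78. ]
scene [260. 208.] 564 h 78.0 top xy [ 593.8 -224.4] ext [41. 42.] hsv [105.  35.  91.] ray bbox [ 596.5 -218.9   78. ]
scene [123. 216.] 386 h 83.0 top xy [ 857.9 -445.6] ext [14.  9.] hsv [120.   7.  83.] ray bbox [ 859.  -447.4   83. ]
scene [242. 238.] 637 h 78.0 top xy [ 691.9 -173.9] ext [44. 47.] hsv [ 28. 255. 226.] ray bbox [ 694. -169.   78.]
scene [408. 293.] 4875 h 48.5 top xy [539.5 193.6] ext [215. 214.] hsv [ 90.   6. 163.] ray bbox [553.7 203.8  48.5]
scene [379. 448.] 2608 h 85.0 top xy [834.6 366.4] ext [65. 67.] hsv [135.   5. 159.] ray bbox [834.4 368.9  85. ]
```

Run:
```python
from h import *
from scipy.optimize import least_squares
for n in("top","scene"):
    z=np.load(f"pics/{n}0.npz");d=z["d"];W=cloud(env.get_calibration(n),d)
    m=(d>0)&(abs(W[...,0]-540)<125)&(abs(W[...,1]-193)<125)&(W[...,2]>43)&(W[...,2]<53)
    P=W[m]
    for sx in(1,-1):
        for sy in(1,-1):
            c0=np.array([540+71*sx,193+71*sy]); r=np.linalg.norm(P[:,:2]-c0,axis=1)
            Q=P[(r>26)&(r<44)][:,:2]
            f=least_squares(lambda a:np.linalg.norm(Q-a[:2],axis=1)-a[2],[*c0,34],loss="soft_l1")
            print(n,sx,sy,len(Q),f.x.round(1))
```

```text
top 1 1 186 [609.3 263.5  34. ]
top 1 -1 176 [610.7 122.4  33.9]
top -1 1 190 [468.3 262.   34. ]
top -1 -1 172 [469.7 120.9  33.9]
scene 1 1 224 [611.2 265.3  34.1]
scene 1 -1 207 [612.2 124.3  34. ]
scene -1 1 200 [469.9 264.   34. ]
scene -1 -1 178 [471.1 122.8  34. ]
```

Request:
apply_moves([
  [15, -20, 0, 0, 0, 0],
  [45, -65, 0, 0, 0, 0],
  [70, -100, 0, 0, 0, 0],
  [95, -135, 0, 0, 0, 0],
  [120, -170, 0, 0, 0, 0],
  [145, -205, 0, 0, 0, 0],
  [170, -240, 0, 0, 0, 0],
  [195, -275, 0, 0, 0, 0],
  [220, -310, 0, 0, 0, 0],
  [245, -345, 0, 0, 0, 0],
  [260, -375, 0, 0, 0, 0],
  [266, -390, 0, 0, 0, 0],
], jaw=-1, grip_force=50)

```text
clock: 1.3
ee_pos: [501.7, 185.3, 303.4]
tcp_rot: [-179.9, 0.1, 157.7]
contact_force: [-1.0, 0.3, -0.3]
gripper_width: 85.4
```

Request:
apply_moves([
  [4, -15, -3, 0, 0, 0],
  [12, -50, -10, 0, 0, 0],
  [21, -88, -20, 0, 0, 0],
  [30, -125, -30, 0, 0, 0],
  [39, -163, -40, 0, 0, 0],
  [48, -200, -50, 0, 0, 0],
  [57, -240, -58, 0, 0, 0],
  [65, -275, -66, 0, 0, 0],
  [70, -298, -72, 0, 0, 0],
  [73, -310.5, -74, 0, 0, 0],
  [73, -310.5, -74, 0, 0, 0],
  [73, -310.5, -74, 0, 0, 0],
])

```text
clock: 2.5
ee_pos: [573.0, -118.9, 230.0]
tcp_rot: [179.9, -0.0, 158.1]
contact_force: [-0.5, -0.0, 0.1]
gripper_width: 85.3
```

Run:
```python
from h import *
s=env.sense(); print(s["ee_pos"],s["tcp_rot"],s["q"])
p,d=env.grab_frame("wrist"); cv2.imwrite("pics/w1.png",p);c=env.get_calibration("wrist");W=cloud(c,d)
for (x,y,h,n) in((573,-121,104,"slimB"),(472.3,-128.2,76,"wideB"),(593.5,-225,76,"wideA"),(590.5,-356.8,104,"slimA")):
    q=W[(d>0)&(np.hypot(W[...,0]-x,W[...,1]-y)<40)&(abs(W[...,2]-h)<8)]
    if len(q)>50: print(n,len(q),((q.max(0)+q.min(0))/2).round(1),np.ptp(q,axis=0).round(1))
```

```text
[ 572.98833732 -118.93157012  230.03792341] [ 1.79905074e+02 -3.79017093e-02  1.58128113e+02] [ 16.2574953   42.39857763 -15.54644577 100.64613204  16.45214137
  39.19271965  59.88351886]
slimB 2634 [ 573.3 -120.9  101.3] [33.4 33.9 10.4]
wideB 4866 [ 473.  -127.9   73.2] [43.9 43.9 10.2]
wideA 1093 [ 593.4 -222.9   73.1] [42.6 41.9 10.1]
slimA 397 [ 588.3 -346.3  100.8] [20.2 15.7  9.6]
```

View pics/w1.png

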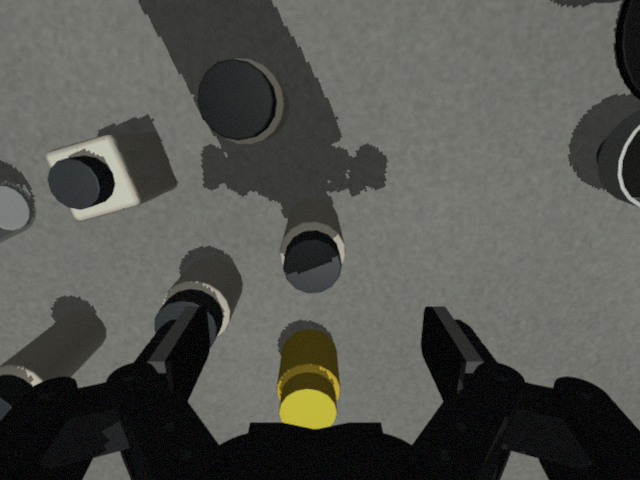

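The wrist view shows slim B's cap at (313,262), midway between the fingers, with nothing under either one. It agrees with the earlier measurement to within about 1 mm, so I'm descending.

Request:
apply_moves([
  [0, -1, -10, 0, 0, 0],
  [0, -1, -30, 0, 0, 0],
  [0, -1, -52, 0, 0, 0],
  [0, -1, -75, 0, 0, 0],
  [0, -1, -93, 0, 0, 0],
  [0, -1, -106, 0, 0, 0],
  [0, -1, -112, 0, 0, 0],
  [0, -1, -114, 0, 0, 0],
  [0, -1, -114, 0, 0, 0],
])

```text
clock: 3.45
ee_pos: [573.3, -121.7, 116.2]
tcp_rot: [180.0, 0.0, 158.0]
contact_force: [0.3, -0.7, 0.5]
gripper_width: 85.3
```

Request:
apply_moves([
  [0, 0, 0, 0, 0, 0],
  [0, 0, 0, 0, 0, 0],
  [0, 0, 0, 0, 0, 0],
  [0, 0, 0, 0, 0, 0],
  [0, 0, 0, 0, 0, 0],
  [0, 0, 0, 0, 0, 0],
  [0, 0, 0, 0, 0, 0],
  [0, 0, 0, 0, 0, 0],
  [0, 0, 0, 0, 0, 0],
  [0, 0, 0, 0, 0, 0],
], jaw=1, grip_force=40)

```text
clock: 4.45
ee_pos: [573.4, -121.9, 116.6]
tcp_rot: [180.0, 0.1, 158.0]
contact_force: [-0.3, 0.5, 5.6]
gripper_width: 41.2
```

Request:
apply_moves([
  [0, 0, 3, 0, 0, 0],
  [0, 0, 10, 0, 0, 0],
  [0, 0, 22, 0, 0, 0],
  [0, 0, 37, 0, 0, 0],
  [0, 0, 54, 0, 0, 0],
  [0, 0, 70, 0, 0, 0],
  [0, 0, 85, 0, 0, 0],
  [0, 0, 95, 0, 0, 0],
  [0, 0, 100, 0, 0, 0],
  [0, 0, 100, 0, 0, 0],
])

```text
clock: 5.45
ee_pos: [573.3, -122.1, 216.8]
tcp_rot: [180.0, 0.1, 158.0]
contact_force: [1.1, 0.1, -0.6]
gripper_width: 41.2
```

Request:
apply_moves([
  [0, 5, 0, 0, 0, 0],
  [2, 17, 0, 0, 0, 0],
  [4, 37, 0, 0, 0, 0],
  [6, 60, 0, 0, 0, 0],
  [8, 85, 0, 0, 0, 0],
  [11, 110, 0, 0, 0, 0],
  [13, 135, 0, 0, 0, 0],
  [15, 160, 0, 0, 0, 0],
  [18, 185, 0, 0, 0, 0],
  [20, 210, 0, 0, 0, 0],
  [22, 232, 0, 0, 0, 0],
  [24, 250, 0, 0, 0, 0],
])

```text
clock: 6.65
ee_pos: [596.2, 131.6, 215.2]
tcp_rot: [180.0, -0.1, 158.2]
contact_force: [-0.5, -0.4, -1.1]
gripper_width: 41.5
```

Request:
apply_moves([
  [2, 20, 0, 0, 0, 0],
  [4, 42, 0, 0, 0, 0],
  [6, 65, 0, 0, 0, 0],
  [8, 87, 0, 0, 0, 0],
  [10, 107, 0, 0, 0, 0],
  [12, 122, 0, 0, 0, 0],
  [13, 131, 0, 0, 0, 0],
  [13, 135, 0, 0, 0, 0],
  [13, 136, 0, 0, 0, 0],
  [13, 136, 0, 0, 0, 0],
  [13, 136, 0, 0, 0, 0],
  [13, 136, 0, 0, 0, 0],
])

```text
clock: 7.85
ee_pos: [610.2, 263.1, 216.0]
tcp_rot: [-180.0, 0.0, 157.9]
contact_force: [-0.7, -0.1, -1.4]
gripper_width: 41.0
```

```bash
cat > chk.py <<'E'
from h import *
import sys
s=env.sense(); print(s["ee_pos"].round(1),s["gripper_width"],s["contact_force"].round(1))
p,d=env.grab_frame("scene"); cv2.imwrite(f"pics/{sys.argv[1]}.png",p[100:400,150:550].repeat(2,0).repeat(2,1))
E
python3 chk.py a1
```

```text
[610.2 263.1 216. ] 41.03396596524005 [-0.7 -0.1 -1.4]
```

View pics/a1.png

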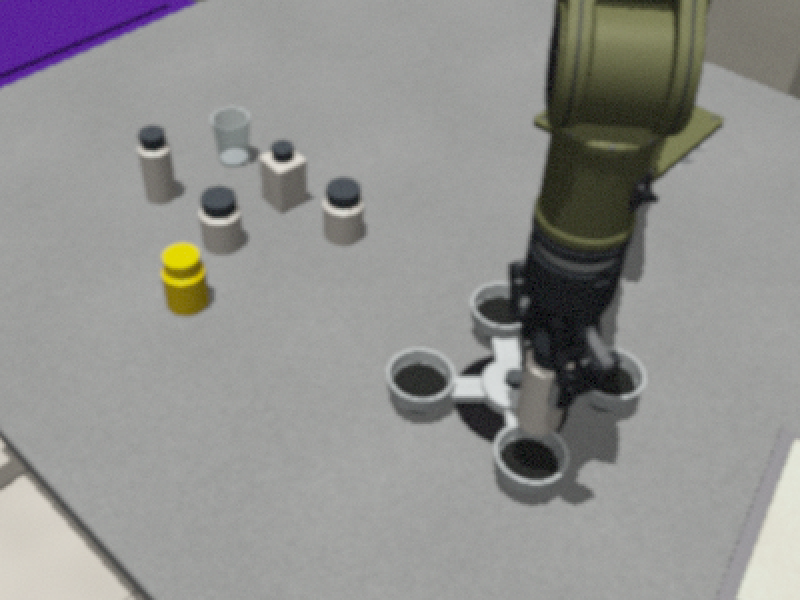

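The picture shows slim B held upright, its lower end at (540,430) just above the target cup at (530,460). Everything else is where it was. I'm lowering it.

Request:
apply_moves([
  [0, 1, -4, 0, 0, 0],
  [0, 1, -14, 0, 0, 0],
  [0, 1, -28, 0, 0, 0],
  [0, 1, -42, 0, 0, 0],
  [0, 1, -54, 0, 0, 0],
  [0, 1, -62, 0, 0, 0],
  [0, 1, -66, 0, 0, 0],
  [0, 1, -68, 0, 0, 0],
  [0, 1, -69, 0, 0, 0],
  [0, 1, -70, 0, 0, 0],
  [0, 1, -70, 0, 0, 0],
  [0, 1, -70, 0, 0, 0],
])

```text
clock: 9.1
ee_pos: [610.4, 265.2, 146.7]
tcp_rot: [179.9, 0.0, 158.0]
contact_force: [-1.1, 0.6, 3.1]
gripper_width: 41.1
```

Request:
apply_moves([
  [0, 0, 0, 0, 0, 0],
  [0, 0, 0, 0, 0, 0],
  [0, 0, 0, 0, 0, 0],
  [0, 0, 0, 0, 0, 0],
  [0, 0, 0, 0, 0, 0],
], jaw=-0.3)

```text
clock: 9.6
ee_pos: [610.0, 265.1, 145.8]
tcp_rot: [180.0, -0.0, 158.0]
contact_force: [-0.5, -0.2, 0.2]
gripper_width: 55.4
```

Request:
apply_moves([
  [0, 0, 0, 0, 0, 0],
  [0, 0, 0, 0, 0, 0],
  [0, 0, 5, 0, 0, 0],
  [0, 0, 15, 0, 0, 0],
  [0, 0, 30, 0, 0, 0],
  [0, 0, 50, 0, 0, 0],
  [0, 0, 72, 0, 0, 0],
  [0, 0, 90, 0, 0, 0],
  [0, 0, 102, 0, 0, 0],
  [0, 0, 110, 0, 0, 0],
  [0, 0, 114, 0, 0, 0],
  [0, 0, 114, 0, 0, 0],
], jaw=-1)

```text
clock: 10.8
ee_pos: [610.0, 265.1, 260.1]
tcp_rot: [180.0, 0.0, 158.0]
contact_force: [0.0, 0.2, -0.4]
gripper_width: 85.4
```

Request:
apply_moves([
  [-5, -12, 0, 0, 0, 0],
  [-14, -42, 0, 0, 0, 0],
  [-27, -78, 0, 0, 0, 0],
  [-40, -115, 0, 0, 0, 0],
  [-53, -152, 0, 0, 0, 0],
  [-66, -190, -5, 0, 0, 0],
  [-79, -227, -15, 0, 0, 0],
  [-92, -264, -25, 0, 0, 0],
  [-105, -300, -35, 0, 0, 0],
  [-118, -337, -45, 0, 0, 0],
  [-130, -370, -55, 0, 0, 0],
  [-136, -388, -60, 0, 0, 0],
])

```text
clock: 12.0
ee_pos: [471.5, -126.3, 198.4]
tcp_rot: [-179.8, -0.2, 157.8]
contact_force: [0.2, -0.9, -0.8]
gripper_width: 85.4
```

Request:
apply_moves([
  [-1.5, -5, 0, 0, 0, 0],
  [-1.5, -5, 0, 0, 0, 0],
  [-1.5, -5, 0, 0, 0, 0],
])

```text
clock: 12.3
ee_pos: [473.4, -126.4, 200.1]
tcp_rot: [179.9, 0.0, 158.1]
contact_force: [-0.1, -0.3, 0.6]
gripper_width: 85.2
```

```bash
python3 chk.py a2
python3 - <<'E'
from h import *
W=None
for n in("top","scene"):
    p,d=env.grab_frame(n);W=cloud(env.get_calibration(n),d)
    q=W[(d>0)&(np.hypot(W[...,0]-610,W[...,1]-264)<40)&(abs(W[...,2]-135)<9)]
    if len(q)>20: print(n,len(q),((q.max(0)+q.min(0))/2).round(1),np.ptp(q,axis=0).round(1),np.percentile(q[:,2],97))
E
```

```text
[ 473.4 -126.4  200.1] 85.21704522114791 [-0.1 -0.3  0.6]
top 246 [609.4 263.8 132.4] [33.3 33.5 12.4] 137.95345329522127
scene 253 [611.  265.7 131.5] [33.7 32.5 10.2] 135.87929709582113
```

View pics/a2.png

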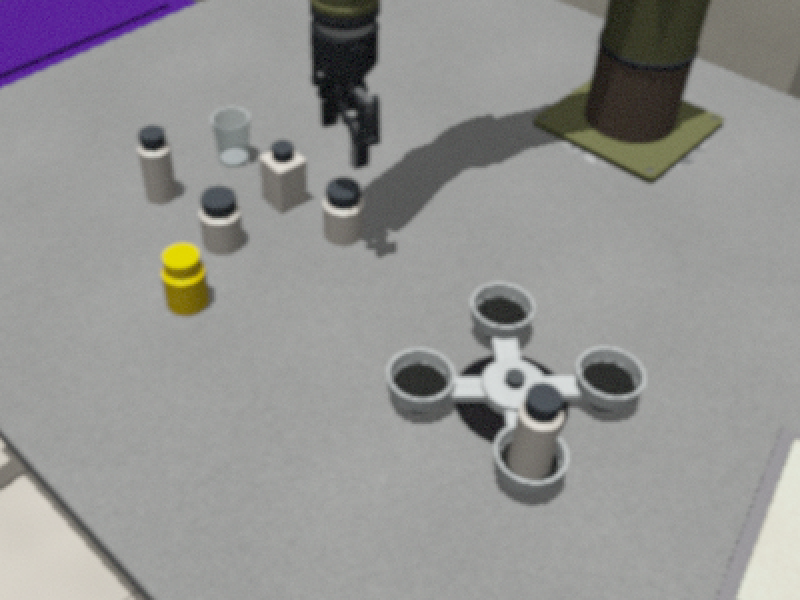

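Slim B stands upright and centred in its cup at (532,450), its cap within about 1 mm of the cup's centre. The arm is over wide B at (343,205), so I'm descending to TCP z = 100.

Request:
apply_moves([
  [0, 0, -8, 0, 0, 0],
  [0, 0, -25, 0, 0, 0],
  [0, 0, -45, 0, 0, 0],
  [0, 0, -65, 0, 0, 0],
  [0, 0, -82, 0, 0, 0],
  [0, 0, -93, 0, 0, 0],
  [0, 0, -98, 0, 0, 0],
  [0, 0, -100, 0, 0, 0],
  [0, 0, -100, 0, 0, 0],
  [0, 0, -100, 0, 0, 0],
])

```text
clock: 13.45
ee_pos: [472.8, -128.0, 100.5]
tcp_rot: [180.0, 0.1, 158.0]
contact_force: [0.2, -0.1, -0.0]
gripper_width: 85.3
```

Request:
apply_moves([
  [0, 0, 0, 0, 0, 0],
  [0, 0, 0, 0, 0, 0],
  [0, 0, 0, 0, 0, 0],
  [0, 0, 0, 0, 0, 0],
  [0, 0, 0, 0, 0, 0],
  [0, 0, 0, 0, 0, 0],
  [0, 0, 0, 0, 0, 0],
  [0, 0, 0, 0, 0, 0],
  [0, 0, 0, 0, 0, 0],
  [0, 0, 0, 0, 0, 0],
], jaw=1)

```text
clock: 14.45
ee_pos: [472.7, -128.0, 100.6]
tcp_rot: [180.0, 0.1, 158.0]
contact_force: [-0.8, 0.4, 5.7]
gripper_width: 50.5
```

Request:
apply_moves([
  [0, 0, 3, 0, 0, 0],
  [0, 0, 10, 0, 0, 0],
  [0, 0, 22, 0, 0, 0],
  [0, 0, 37, 0, 0, 0],
  [0, 0, 54, 0, 0, 0],
  [0, 0, 70, 0, 0, 0],
  [0, 0, 85, 0, 0, 0],
  [0, 0, 95, 0, 0, 0],
  [0, 0, 100, 0, 0, 0],
  [0, 0, 100, 0, 0, 0],
  [0, 0, 100, 0, 0, 0],
])

```text
clock: 15.55
ee_pos: [472.3, -128.0, 199.6]
tcp_rot: [-180.0, -0.0, 158.0]
contact_force: [1.0, 0.1, -1.3]
gripper_width: 50.8
```

Request:
apply_moves([
  [0, 5, 0, 0, 0, 0],
  [0, 17, 0, 0, 0, 0],
  [0, 37, 0, 0, 0, 0],
  [0, 60, 0, 0, 0, 0],
  [-1, 85, 0, 0, 0, 0],
  [-1, 110, 0, 0, 0, 0],
  [-1, 135, 0, 0, 0, 0],
  [-1, 160, 0, 0, 0, 0],
  [-2, 185, 0, 0, 0, 0],
  [-2, 210, 0, 0, 0, 0],
  [-2, 232, 0, 0, 0, 0],
  [-2, 250, 0, 0, 0, 0],
])

```text
clock: 16.75
ee_pos: [469.7, 125.0, 199.6]
tcp_rot: [180.0, -0.1, 158.2]
contact_force: [-0.7, 1.2, -1.2]
gripper_width: 50.9
```

Request:
apply_moves([
  [0, 20, 0, 0, 0, 0],
  [0, 42, 0, 0, 0, 0],
  [0, 65, 0, 0, 0, 0],
  [-1, 87, 0, 0, 0, 0],
  [-1, 107, 0, 0, 0, 0],
  [-1.5, 124, 0, 0, 0, 0],
  [-1.5, 134, 0, 0, 0, 0],
  [-1.5, 139, 0, 0, 0, 0],
  [-1.5, 141, 0, 0, 0, 0],
  [-1.5, 141, 0, 0, 0, 0],
  [-1.5, 141, 0, 0, 0, 0],
  [-1.5, 141, 0, 0, 0, 0],
])

```text
clock: 17.95
ee_pos: [469.2, 262.1, 199.9]
tcp_rot: [-180.0, 0.0, 157.9]
contact_force: [0.4, -0.0, -1.3]
gripper_width: 50.3
```

Request:
apply_moves([
  [0, 0, -4, 0, 0, 0],
  [0, 0, -14, 0, 0, 0],
  [0, 0, -28, 0, 0, 0],
  [0, 0, -40, 0, 0, 0],
  [0, 0, -50, 0, 0, 0],
  [0, 0, -58, 0, 0, 0],
  [0, 0, -64, 0, 0, 0],
  [0, 0, -67, 0, 0, 0],
  [0, 0, -69, 0, 0, 0],
  [0, 0, -70, 0, 0, 0],
  [0, 0, -70, 0, 0, 0],
  [0, 0, -70, 0, 0, 0],
])

```text
clock: 19.15
ee_pos: [469.0, 263.1, 130.6]
tcp_rot: [180.0, 0.0, 158.0]
contact_force: [-1.5, -0.2, 5.5]
gripper_width: 50.2
```

Request:
apply_moves([
  [0, 0, 0, 0, 0, 0],
  [0, 0, 0, 0, 0, 0],
  [0, 0, 0, 0, 0, 0],
  [0, 0, 0, 0, 0, 0],
  [0, 0, 0, 0, 0, 0],
], jaw=-0.5)

```text
clock: 19.65
ee_pos: [469.0, 263.1, 129.8]
tcp_rot: [180.0, -0.0, 158.0]
contact_force: [0.0, -0.0, 0.1]
gripper_width: 63.7
```

Request:
apply_moves([
  [0, 0, 0, 0, 0, 0],
  [0, 0, 0, 0, 0, 0],
  [0, 0, 5, 0, 0, 0],
  [0, 0, 15, 0, 0, 0],
  [0, 0, 30, 0, 0, 0],
  [0, 0, 50, 0, 0, 0],
  [0, 0, 72, 0, 0, 0],
  [0, 0, 90, 0, 0, 0],
  [0, 0, 102, 0, 0, 0],
  [0, 0, 108, 0, 0, 0],
  [0, 0, 110, 0, 0, 0],
  [0, 0, 110, 0, 0, 0],
], jaw=-1)

```text
clock: 20.85
ee_pos: [468.9, 262.9, 239.7]
tcp_rot: [-180.0, -0.0, 158.0]
contact_force: [1.0, -0.1, -0.5]
gripper_width: 85.3
```

Request:
apply_moves([
  [4, -12, 0, 0, 0, 0],
  [12, -42, 0, 0, 0, 0],
  [21, -80, 0, 0, 0, 0],
  [30, -120, 0, 0, 0, 0],
  [41, -160, 0, 0, 0, 0],
  [51, -200, 0, 0, 0, 0],
  [61, -240, 0, 0, 0, 0],
  [71, -280, 0, 0, 0, 0],
  [82, -320, 0, 0, 0, 0],
  [92, -360, -5, 0, 0, 0],
  [102, -400, -10, 0, 0, 0],
  [111, -435, -20, 0, 0, 0],
])

```text
clock: 22.05
ee_pos: [579.5, -175.9, 219.3]
tcp_rot: [-179.9, -0.0, 157.9]
contact_force: [0.3, -0.2, 0.1]
gripper_width: 85.6
```

Request:
apply_moves([
  [7, -27, -8, 0, 0, 0],
  [11, -43, -15, 0, 0, 0],
  [13, -50, -19, 0, 0, 0],
  [13.5, -52.5, -20, 0, 0, 0],
  [13.5, -52.5, -20, 0, 0, 0],
  [13.5, -52.5, -20, 0, 0, 0],
])

```text
clock: 22.65
ee_pos: [593.8, -222.5, 200.3]
tcp_rot: [179.9, -0.0, 158.2]
contact_force: [-0.6, -0.6, -0.0]
gripper_width: 85.3
```

```bash
python3 chk.py a3
python3 - <<'E'
from h import *
for n in("top","scene","wrist"):
    p,d=env.grab_frame(n);W=cloud(env.get_calibration(n),d)
    for x,y,h in((610,264,134),(469,263,106),(593.5,-225,76),(590.5,-356.8,104)):
        q=W[(d>0)&(np.hypot(W[...,0]-x,W[...,1]-y)<34)&(abs(W[...,2]-h)<6)]
        if len(q)>20: print(n,len(q),((q.max(0)+q.min(0))/2).round(1),np.ptp(q,axis=0).round(1),np.percentile(q[:,2],97))
E
```

```text
[ 593.8 -222.5  200.3] 85.34835810708188 [-0.6 -0.6 -0. ]
top 239 [609.1 263.8 134. ] [33.3 33.4 11.8] 138.13788598762252
top 397 [468.4 261.  106. ] [43.1 44.3 10.3] 110.0789853719492
top 346 [ 593.3 -225.6   75.8] [42.8 42.8 11.5] 80.618588869534
scene 241 [610.7 265.  132.2] [34.9 34.   8.2] 135.77429700534023
scene 311 [469.5 262.7 105.1] [43.8 43.1  9.9] 108.14362362058888
scene 187 [ 594.2 -224.6   75.1] [43.2 45.2  9.7] 79.09079803031781
scene 103 [ 592.1 -356.1  103.5] [31.4 36.6 10.2] 107.33040643517478
wrist 4359 [ 593.7 -225.    73.9] [43.8 43.4  7.7] 76.85853680020556
wrist 2551 [ 588.7 -357.6  101.8] [29.5 34.5  7.5] 104.81918126569974
```

View pics/a3.png

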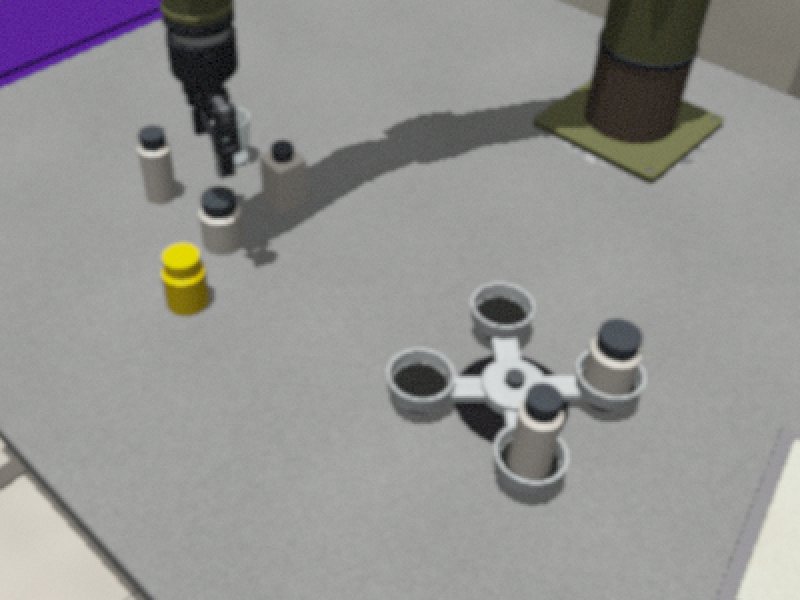

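Slim B (532,440) and wide B (612,365) both stand upright in their cups. The arm is over wide A at (220,215), and the measurement agrees with the planned position, so I'm descending.

Request:
apply_moves([
  [0, 0, -8, 0, 0, 0],
  [0, 0, -25, 0, 0, 0],
  [0, 0, -45, 0, 0, 0],
  [0, 0, -65, 0, 0, 0],
  [0, 0, -82, 0, 0, 0],
  [0, 0, -93, 0, 0, 0],
  [0, 0, -98, 0, 0, 0],
  [0, 0, -100, 0, 0, 0],
  [0, 0, -100, 0, 0, 0],
  [0, 0, -100, 0, 0, 0],
])

```text
clock: 23.85
ee_pos: [594.0, -224.6, 100.7]
tcp_rot: [180.0, 0.1, 158.0]
contact_force: [-0.4, 0.3, 0.2]
gripper_width: 85.3
```

Request:
apply_moves([
  [0, 0, 0, 0, 0, 0],
  [0, 0, 0, 0, 0, 0],
  [0, 0, 0, 0, 0, 0],
  [0, 0, 0, 0, 0, 0],
  [0, 0, 0, 0, 0, 0],
  [0, 0, 0, 0, 0, 0],
  [0, 0, 0, 0, 0, 0],
  [0, 0, 0, 0, 0, 0],
  [0, 0, 0, 0, 0, 0],
  [0, 0, 0, 0, 0, 0],
], jaw=1)

```text
clock: 24.85
ee_pos: [593.8, -224.5, 100.7]
tcp_rot: [180.0, 0.0, 158.0]
contact_force: [-0.2, 1.3, 6.1]
gripper_width: 50.4
```

Request:
apply_moves([
  [0, 0, 3, 0, 0, 0],
  [0, 0, 10, 0, 0, 0],
  [0, 0, 22, 0, 0, 0],
  [0, 0, 37, 0, 0, 0],
  [0, 0, 54, 0, 0, 0],
  [0, 0, 70, 0, 0, 0],
  [0, 0, 85, 0, 0, 0],
  [0, 0, 95, 0, 0, 0],
  [0, 0, 100, 0, 0, 0],
  [0, 0, 100, 0, 0, 0],
  [0, 0, 100, 0, 0, 0],
])

```text
clock: 25.95
ee_pos: [593.2, -224.4, 199.4]
tcp_rot: [-180.0, -0.1, 158.0]
contact_force: [0.2, 1.0, -0.7]
gripper_width: 51.0
```

Request:
apply_moves([
  [0, 5, 0, 0, 0, 0],
  [1, 17, 0, 0, 0, 0],
  [2, 37, 0, 0, 0, 0],
  [3, 60, 0, 0, 0, 0],
  [4, 85, 0, 0, 0, 0],
  [5, 110, 0, 0, 0, 0],
  [7, 135, 0, 0, 0, 0],
  [8, 160, 0, 0, 0, 0],
  [9, 185, 0, 0, 0, 0],
  [11, 210, 0, 0, 0, 0],
  [12, 232, 0, 0, 0, 0],
  [13, 250, 0, 0, 0, 0],
])

```text
clock: 27.15
ee_pos: [606.0, 29.0, 199.6]
tcp_rot: [179.9, -0.1, 158.2]
contact_force: [0.6, -0.1, -1.8]
gripper_width: 50.4
```

Request:
apply_moves([
  [1, 18, 0, 0, 0, 0],
  [2, 38, 0, 0, 0, 0],
  [3, 58, 0, 0, 0, 0],
  [4, 75, 0, 0, 0, 0],
  [5, 88, 0, 0, 0, 0],
  [5, 95, 0, 0, 0, 0],
  [5, 98, 0, 0, 0, 0],
  [5, 98, 0, 0, 0, 0],
  [5, 98, 0, 0, 0, 0],
  [5, 98, 0, 0, 0, 0],
])

```text
clock: 28.15
ee_pos: [611.6, 122.3, 199.9]
tcp_rot: [-180.0, 0.0, 157.9]
contact_force: [-0.6, 0.4, -1.2]
gripper_width: 50.6
```

Request:
apply_moves([
  [0, 0, -4, 0, 0, 0],
  [0, 0, -14, 0, 0, 0],
  [0, 0, -24, 0, 0, 0],
  [0, 0, -34, 0, 0, 0],
  [0, 0, -40, 0, 0, 0],
  [0, 0, -40, 0, 0, 0],
])

```text
clock: 28.75
ee_pos: [610.8, 123.4, 158.5]
tcp_rot: [-179.9, -0.1, 158.0]
contact_force: [0.1, -0.8, -1.6]
gripper_width: 50.5
```

Request:
apply_moves([
  [0, 0, -8, 0, 0, 0],
  [0, 0, -16, 0, 0, 0],
  [0, 0, -22, 0, 0, 0],
  [0, 0, -26, 0, 0, 0],
  [0, 0, -28, 0, 0, 0],
  [0, 0, -29, 0, 0, 0],
  [0, 0, -30, 0, 0, 0],
  [0, 0, -30, 0, 0, 0],
  [0, 0, -30, 0, 0, 0],
])

```text
clock: 29.65
ee_pos: [611.5, 123.6, 130.7]
tcp_rot: [180.0, 0.0, 158.0]
contact_force: [-2.5, -0.5, 5.2]
gripper_width: 50.8
```

Request:
apply_moves([
  [0, 0, 0, 0, 0, 0],
  [0, 0, 0, 0, 0, 0],
  [0, 0, 0, 0, 0, 0],
  [0, 0, 0, 0, 0, 0],
  [0, 0, 0, 0, 0, 0],
], jaw=-0.5)

```text
clock: 30.15
ee_pos: [611.5, 123.5, 129.8]
tcp_rot: [180.0, -0.0, 158.0]
contact_force: [0.1, 0.2, 0.2]
gripper_width: 64.1
```

Request:
apply_moves([
  [0, 0, 0, 0, 0, 0],
  [0, 0, 0, 0, 0, 0],
  [0, 0, 5, 0, 0, 0],
  [0, 0, 15, 0, 0, 0],
  [0, 0, 30, 0, 0, 0],
  [0, 0, 50, 0, 0, 0],
  [0, 0, 72, 0, 0, 0],
  [0, 0, 90, 0, 0, 0],
  [0, 0, 102, 0, 0, 0],
  [0, 0, 108, 0, 0, 0],
  [0, 0, 110, 0, 0, 0],
  [0, 0, 110, 0, 0, 0],
], jaw=-1)

```text
clock: 31.35
ee_pos: [611.3, 123.5, 239.7]
tcp_rot: [-180.0, -0.0, 158.0]
contact_force: [1.4, -0.3, -0.4]
gripper_width: 85.4
```

Request:
apply_moves([
  [0, -12, 0, 0, 0, 0],
  [-2, -42, 0, 0, 0, 0],
  [-3, -80, 0, 0, 0, 0],
  [-5, -120, 0, 0, 0, 0],
  [-7, -160, 0, 0, 0, 0],
  [-9, -200, 0, 0, 0, 0],
  [-11, -240, 0, 0, 0, 0],
  [-12, -280, 0, 0, 0, 0],
  [-14, -320, 0, 0, 0, 0],
  [-16, -360, 0, 0, 0, 0],
  [-18, -400, 0, 0, 0, 0],
  [-19, -435, 0, 0, 0, 0],
])

```text
clock: 32.55
ee_pos: [590.6, -315.1, 238.8]
tcp_rot: [-179.9, -0.1, 157.9]
contact_force: [0.3, -0.1, -0.5]
gripper_width: 85.6
```

Request:
apply_moves([
  [-1, -25, -3, 0, 0, 0],
  [-1.5, -38, -6, 0, 0, 0],
  [-2, -44, -9, 0, 0, 0],
  [-2, -45, -10, 0, 0, 0],
  [-2, -45, -10, 0, 0, 0],
  [-2, -45, -10, 0, 0, 0],
])

```text
clock: 33.15
ee_pos: [591.2, -354.4, 230.0]
tcp_rot: [179.9, -0.0, 158.2]
contact_force: [-0.7, 0.2, -0.4]
gripper_width: 85.2
```

```bash
python3 chk.py a4
cat > m.py <<'E'
from h import *
for n in("top","scene","wrist"):
    p,d=env.grab_frame(n);W=cloud(env.get_calibration(n),d)
    for x,y,h in((610,264,134),(469,263,106),(611,123,106),(470,122,134),(590.5,-356.8,104),(480,-232,90),(468,-351,70)):
        q=W[(d>0)&(np.hypot(W[...,0]-x,W[...,1]-y)<34)&(abs(W[...,2]-h)<6)]
        if len(q)>20: print(n,len(q),((q.max(0)+q.min(0))/2).round(1),np.ptp(q,axis=0).round(1),np.percentile(q[:,2],97))
E
python3 m.py
```

```text
[ 591.2 -354.4  230. ] 85.17930069729998 [-0.7  0.2 -0.4]
top 240 [609.  264.3 133.7] [33.1 33.5 10.8] 137.65648257731
top 399 [468.4 260.6 106.1] [43.3 42.9 11.4] 109.80659516833248
top 367 [610.8 121.6 105.6] [42.9 42.8 10.7] 110.31702703262197
top 230 [ 590.2 -358.5  103.8] [32.9 33.1 11.2] 108.27223818455255
top 178 [ 479.9 -232.5   90.1] [28.3 29.6  9.8] 94.10747993406666
top 173 [ 467.8 -351.7   69.6] [51.2 53.1 11.2] 74.39314315019938
scene 242 [610.7 265.8 132.6] [34.3 33.3  8.8] 135.91828718012027
scene 309 [468.8 262.5 104.5] [45.4 43.1  8.8] 107.82016208344388
scene 312 [612.  123.6 105.1] [43.7 43.5 10. ] 108.01390209147556
scene 105 [ 591.5 -357.1  102.8] [33.4 34.6  9.3] 106.94101530488498
scene 81 [ 480.2 -231.3   88.8] [31.7 30.3  8.7] 92.70275485718456
scene 106 [ 468.5 -349.7   68.9] [55.2 56.6  9.6] 72.7758697825037
wrist 2584 [ 590.9 -357.7  101.8] [33.7 33.5  7.7] 104.90237752698218
wrist 159 [ 492.  -237.1   87.3] [ 6.8 14.5  6.6] 90.08972282076243
wrist 2054 [ 468.6 -351.    68. ] [53.5 53.   7.9] 70.82308605389913
```

View pics/a4.png

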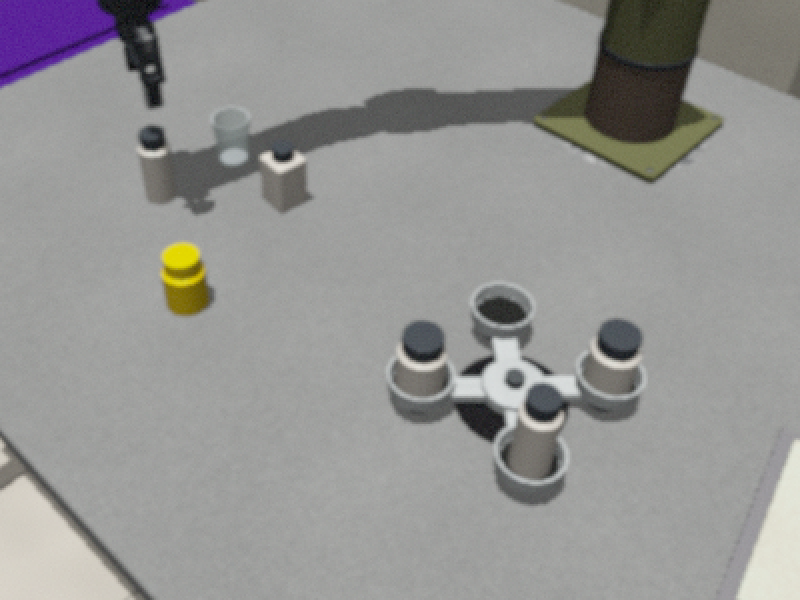

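Three bottles stand upright in their cups at (420,365), (532,440) and (612,365). The last cup, at (500,310), is empty and opposite the placed slim one. Slim A at (155,165) is under the gripper, so I'm descending.

Request:
apply_moves([
  [0, 0, -10, 0, 0, 0],
  [0, 0, -30, 0, 0, 0],
  [0, 0, -52, 0, 0, 0],
  [0, 0, -75, 0, 0, 0],
  [0, 0, -93, 0, 0, 0],
  [0, 0, -106, 0, 0, 0],
  [0, 0, -112, 0, 0, 0],
  [0, 0, -114, 0, 0, 0],
  [0, 0, -114, 0, 0, 0],
])

```text
clock: 34.25
ee_pos: [590.9, -356.6, 116.3]
tcp_rot: [180.0, 0.1, 158.0]
contact_force: [-0.5, 0.0, -0.6]
gripper_width: 85.6
```

Request:
apply_moves([
  [0, 0, 0, 0, 0, 0],
  [0, 0, 0, 0, 0, 0],
  [0, 0, 0, 0, 0, 0],
  [0, 0, 0, 0, 0, 0],
  [0, 0, 0, 0, 0, 0],
  [0, 0, 0, 0, 0, 0],
  [0, 0, 0, 0, 0, 0],
  [0, 0, 0, 0, 0, 0],
  [0, 0, 0, 0, 0, 0],
  [0, 0, 0, 0, 0, 0],
], jaw=1)

```text
clock: 35.25
ee_pos: [590.9, -356.8, 116.7]
tcp_rot: [-180.0, 0.1, 158.0]
contact_force: [-0.8, -0.0, 6.0]
gripper_width: 40.9
```

Request:
apply_moves([
  [0, 0, 3, 0, 0, 0],
  [0, 0, 10, 0, 0, 0],
  [0, 0, 22, 0, 0, 0],
  [0, 0, 40, 0, 0, 0],
  [0, 0, 60, 0, 0, 0],
  [0, 0, 80, 0, 0, 0],
  [0, 0, 98, 0, 0, 0],
  [0, 0, 112, 0, 0, 0],
  [0, 0, 118, 0, 0, 0],
  [0, 0, 120, 0, 0, 0],
  [0, 0, 120, 0, 0, 0],
])

```text
clock: 36.35
ee_pos: [590.3, -356.3, 235.7]
tcp_rot: [180.0, -0.0, 158.0]
contact_force: [1.0, 1.0, -2.0]
gripper_width: 40.9
```

Request:
apply_moves([
  [-1, 5, 0, 0, 0, 0],
  [-5, 18, 0, 0, 0, 0],
  [-10, 40, 0, 0, 0, 0],
  [-17, 68, 0, 0, 0, 0],
  [-24, 96, 0, 0, 0, 0],
  [-31, 124, 0, 0, 0, 0],
  [-38, 152, 0, 0, 0, 0],
  [-45, 180, 0, 0, 0, 0],
  [-52, 208, 0, 0, 0, 0],
  [-59, 236, 0, 0, 0, 0],
  [-66, 264, 0, 0, 0, 0],
  [-72, 290, 0, 0, 0, 0],
])

```text
clock: 37.55
ee_pos: [517.5, -64.7, 235.4]
tcp_rot: [180.0, -0.1, 158.1]
contact_force: [0.0, 0.5, -2.1]
gripper_width: 41.1
```

Request:
apply_moves([
  [-7, 27, 0, 0, 0, 0],
  [-14, 54, 0, 0, 0, 0],
  [-20, 80, 0, 0, 0, 0],
  [-26, 106, 0, 0, 0, 0],
  [-32, 131, 0, 0, 0, 0],
  [-38, 154, 0, 0, 0, 0],
  [-43, 172, 0, 0, 0, 0],
  [-46, 183, 0, 0, 0, 0],
  [-48, 187.5, 0, 0, 0, 0],
  [-48, 188.5, 0, 0, 0, 0],
  [-48, 188.5, 0, 0, 0, 0],
  [-48, 188.5, 0, 0, 0, 0],
])

```text
clock: 38.75
ee_pos: [470.8, 120.9, 235.9]
tcp_rot: [-180.0, 0.0, 157.9]
contact_force: [0.3, -0.1, -0.9]
gripper_width: 41.1
```

Request:
apply_moves([
  [0, 0, -4, 0, 0, 0],
  [0, 0, -14, 0, 0, 0],
  [0, 0, -28, 0, 0, 0],
  [0, 0, -42, 0, 0, 0],
  [0, 0, -54, 0, 0, 0],
  [0, 0, -60, 0, 0, 0],
  [0, 0, -60, 0, 0, 0],
  [0, 0, -60, 0, 0, 0],
])

```text
clock: 39.55
ee_pos: [470.6, 122.0, 175.9]
tcp_rot: [180.0, -0.0, 158.0]
contact_force: [-0.6, 0.9, -1.8]
gripper_width: 41.3
```

Request:
apply_moves([
  [0, 0, -8, 0, 0, 0],
  [0, 0, -16, 0, 0, 0],
  [0, 0, -22, 0, 0, 0],
  [0, 0, -26, 0, 0, 0],
  [0, 0, -28, 0, 0, 0],
  [0, 0, -29, 0, 0, 0],
  [0, 0, -30, 0, 0, 0],
  [0, 0, -30, 0, 0, 0],
  [0, 0, -30, 0, 0, 0],
])

```text
clock: 40.45
ee_pos: [470.4, 122.0, 146.6]
tcp_rot: [180.0, 0.0, 158.0]
contact_force: [-2.5, -0.8, 5.3]
gripper_width: 40.9
```

Request:
apply_moves([
  [0, 0, 0, 0, 0, 0],
  [0, 0, 0, 0, 0, 0],
  [0, 0, 0, 0, 0, 0],
  [0, 0, 0, 0, 0, 0],
  [0, 0, 0, 0, 0, 0],
], jaw=-0.3)

```text
clock: 40.95
ee_pos: [470.5, 122.1, 145.8]
tcp_rot: [180.0, -0.0, 158.0]
contact_force: [0.1, 0.1, 0.7]
gripper_width: 55.8
```

Request:
apply_moves([
  [0, 0, 0, 0, 0, 0],
  [0, 0, 0, 0, 0, 0],
  [0, 0, 5, 0, 0, 0],
  [0, 0, 15, 0, 0, 0],
  [0, 0, 30, 0, 0, 0],
  [0, 0, 50, 0, 0, 0],
  [0, 0, 72, 0, 0, 0],
  [0, 0, 90, 0, 0, 0],
  [0, 0, 108, 0, 0, 0],
  [0, 0, 122, 0, 0, 0],
  [0, 0, 130, 0, 0, 0],
  [0, 0, 130, 0, 0, 0],
], jaw=-1)

```text
clock: 42.15
ee_pos: [470.9, 122.1, 277.2]
tcp_rot: [179.9, 0.1, 158.0]
contact_force: [0.4, 0.9, -0.5]
gripper_width: 85.0
```

Request:
apply_moves([
  [0, -10, 0, 0, 0, 0],
  [0, -35, 0, 0, 0, 0],
  [0, -65, 0, 0, 0, 0],
  [0, -100, 0, 0, 0, 0],
  [0, -135, 0, 0, 0, 0],
  [0, -165, 0, 0, 0, 0],
  [0, -190, 0, 0, 0, 0],
  [0, -205, 0, 0, 0, 0],
  [0, -210, 0, 0, 0, 0],
  [0, -210, 0, 0, 0, 0],
  [0, -210, 0, 0, 0, 0],
])

```text
clock: 43.25
ee_pos: [470.3, -87.1, 275.6]
tcp_rot: [180.0, -0.1, 158.1]
contact_force: [0.3, -0.3, 0.2]
gripper_width: 85.6
```

```bash
python3 chk.py a5; python3 m.py
```

```text
[470.3 -87.1 275.6] 85.63765526139714 [ 0.3 -0.3  0.2]
top 239 [608.9 263.9 133.8] [33.7 33.  11.2] 138.05415402462685
top 403 [468.5 260.7 105.7] [43.4 44.4 11.3] 110.01634663759076
top 365 [610.8 121.3 105.9] [43.3 43.1 11.7] 110.57182973177979
top 246 [470.1 119.7 133.8] [30.9 33.  11.4] 138.0904853085602
top 172 [ 467.9 -352.    69.9] [51.3 53.5 11.5] 74.53396968614244
scene 241 [611.4 265.3 132.7] [35.2 32.4  9.4] 135.76446837899698
scene 305 [469.4 262.5 104.5] [44.1 42.7  9. ] 107.97189062604707
scene 307 [611.9 122.7 104.7] [44.  44.4  9.2] 108.1922542694999
scene 157 [471.9 121.  132.7] [34.6 34.2  8.8] 135.9252710189612
scene 80 [ 480.5 -231.1   88.9] [29.5 31.2  9.7] 92.9312063457043
scene 107 [ 467.6 -350.6   68.9] [56.  54.8  9.7] 73.11000293975674
wrist 762 [608.6 109.4 103.9] [38.6 17.7  7.8] 106.87985652117264
wrist 382 [468.8 107.3 131.5] [24.5  8.9  7. ] 134.16206471113807
wrist 1134 [ 480.4 -231.2   87.8] [29.5 30.1  7.5] 91.00534447682638
wrist 1205 [ 468.7 -350.7   67.9] [53.5 55.9  7.8] 70.82992229058453
```

View pics/a5.png

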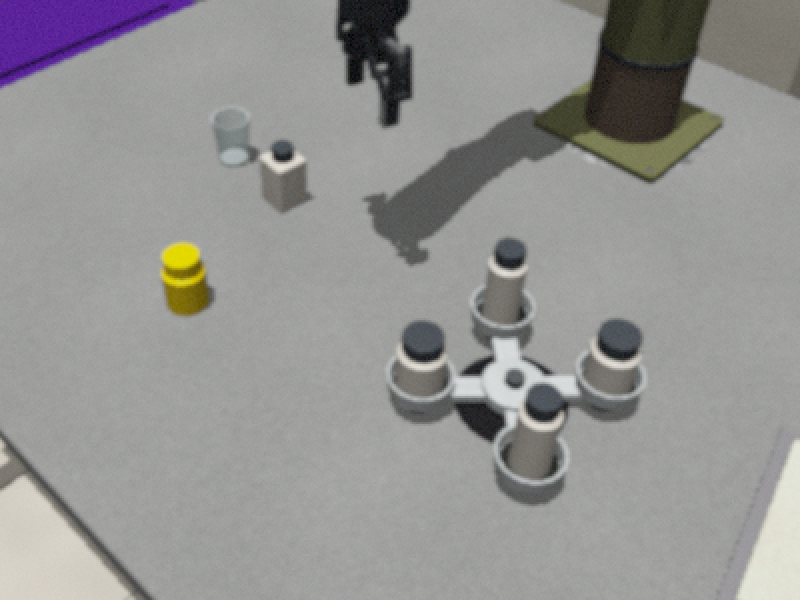

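All four bottles stand upright in the cups: slim at (505,285) and (532,440), wide at (420,365) and (612,365). The square bottle and beaker haven't moved and the arm is clear, so I'm handing in.

```bash
python3 -c "
from rig import env
print(env.close_job())"
```

```text
the job is handed in; nothing more can be done
None
```

The rotor is loaded: all four round bottles stand in the carriers, with the two slim ones facing each other across the hub and the two wide ones likewise. I handed the job in at about 43.5 s of the 109 s allowed; no verdict is reported.

- **Placement:** in the last top and scene views every cap is within about 3 mm of its carrier's centre. Cap heights match bottles resting on the floor, and all four look upright.
- **Pair spacing:** each pair is about 200 mm apart, against the required 170 mm.
- **Bystanders:** the square bottle and the beaker were measured within 1–2 mm of where they started. The yellow look-alike was not touched.
- **Arm:** it ended clear of everything, and the forces I read after each move stayed at or below about 6 N.
- **Disagreements:** the top and scene cameras differed by about 2 mm, which is within the calibration tolerance. The wrist camera's last readings of the two nearer bottles were 12–15 mm off because it saw only part of each cap, so I did not use them. No check failed.

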